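Brush out the drain channel of a shelf tier

TASK

Take the slim grey brush with the tall square handle out of the white caddy and run its tip slowly (about 5 cm a second or less) down in the drain channel of the aluminium shelf tier, staying in the channel near its floor, from the closed end all the way to the open end. Then leave the brush standing tip down in the plain stainless tumbler, not in the mug with the handle, with the tumbler upright.

Things in the scene. Friction and masses are not known exactly. Their poses are not given: they have to be found in the camera images.
- brush_center (a point): Centre of the handle of the grey plastic brush to use, 185 mm long, 40 to 85 g, upright in the lid of a white caddy. Handle: the upper 95 mm, square 24 x 24 mm; this point is 47.5 mm below its top. x, y square to its faces, z up. Two other grey brushes with round handles, 40 mm lower, stand in the same row (along this y, 60 mm apart): close the fingers along x to miss them.
- brush_tip (a point): The brush's tip, 137.5 mm below brush_center along the brush's z. Below the handle is a stiff round neck 14 mm thick, ending in a black nib 8 mm thick, 30 mm long. The handle's shoulder rests on the fixed caddy's lid (90 x 200 mm, top 100 mm above the table), the neck hangs in a 17 mm hole: lift 95 mm straight up to free it.
- channel_start (a point): Point on the drain channel's floor and centre line, 18 mm from its closed end. Straight channel 32 mm wide, 16 mm deep, in a fixed aluminium tier (deck 180 x 240 mm, 40 mm high; channel floor 24 mm above the table). y points along the channel to the closed end: it runs to -y; x across, z up. Two tins up to 26 mm high lie on the deck beside it.
- channel_end (a point): Point on the channel's floor and centre line at the open end, 195 mm from channel_start; beyond it the floor goes on as a spout for 37 mm.
- tumbler: Plain round stainless tumbler without a handle, loose, 95 mm high, mouth 80 mm across, inner floor about 5 mm above its underside. Origin at the centre of its underside, z up. A steel mug of like size with a handle stands near it.
Things that resemble listed ones, but are neither listed nor needed, are in the scene too. Leave any blue or yellow look-alike of the tumbler alone.

How it is judged:
On the way, in this order (a step that is already met when the one before it is completed fails the run):
1. the brush's tip is in the channel, at the closed end (y of brush_tip in the frame of channel_start between -0.02 and 0.02 m and x of brush_tip in the frame of channel_start between -0.016 and 0.016 m and z of brush_tip in the frame of channel_start between -0.012 and 0.012 m), for 0.2 s.
2. the brush's tip is in the channel, a quarter of the way along (y of brush_tip in the frame of channel_start between -0.063 and -0.037 m and x of brush_tip in the frame of channel_start between -0.016 and 0.016 m and z of brush_tip in the frame of channel_start between -0.012 and 0.012 m), for 0.04 s.
3. the brush's tip is in the channel, half-way along (y of brush_tip in the frame of channel_start between -0.113 and -0.087 m and x of brush_tip in the frame of channel_start between -0.016 and 0.016 m and z of brush_tip in the frame of channel_start between -0.012 and 0.012 m), for 0.04 s.
4. the brush's tip is in the channel, three quarters of the way along (y of brush_tip in the frame of channel_start between -0.163 and -0.137 m and x of brush_tip in the frame of channel_start between -0.016 and 0.016 m and z of brush_tip in the frame of channel_start between -0.012 and 0.012 m), for 0.04 s.
5. the brush's tip is in the channel, at the open end (y of brush_tip in the frame of channel_start between -0.225 and -0.18 m and x of brush_tip in the frame of channel_start between -0.016 and 0.016 m and z of brush_tip in the frame of channel_start between -0.012 and 0.012 m), for 0.04 s.
At the end, for the whole second after the job is handed in: The brush rests released in the tumbler: tip within 40 mm of its axis and under 30 mm above its underside, handle up (leaning under 50 degrees), tumbler upright within 10 degrees. Before that the tip ran the channel in order, within 16 mm of its centre line and 12 mm of its floor (horizontal distance between brush_tip and tumbler below 0.04 m and z of brush_tip in the frame of tumbler between -0.005 and 0.03 m and angle between brush_center's own z axis and vertical below 0.9 rad and height (world z) of brush_center above 0.07 m and angle between tumbler's own z axis and vertical below 0.17 rad and linear speed of brush below 0.03 m/s); the robot touches nothing.
It fails at once if the brush is swept along the channel faster than 0.15 m/s (y of brush_tip in the frame of channel_start between -0.165 and -0.03 m and x of brush_tip in the frame of channel_start between -0.016 and 0.016 m and z of brush_tip in the frame of channel_start between -0.012 and 0.012 m and linear speed of brush above 0.15 m/s).
It also fails if it takes over 64 s, if anything falls off the work surface, if the arm or the gripper's body presses on something with over 40 N, if the wrist force passes 120 N, or if a joint passes its speed limit or range.

ROBOT

A 6-joint arm with a two-finger parallel gripper is mounted at the origin on the work surface. World frame = base frame: x ahead of the robot, y to its left, z up, the work surface at z = 0. Lengths are in m, angles in rad, forces in N, time in s.
With the tool pointing down it reaches from about 0.35 to 0.775 m from the base axis. Payload 7.3 kg.
Tool frame: the origin (TCP) lies on the centre line of the jaws, within the pads' length; the fingertips stand tip_reach ahead of it and the grasp point (between the pads) lies 6 mm ahead of it (tip_reach is the distance from the TCP to the fingertips, in m); x points along the fingers, y is the direction in which the jaws open and shut, and the axes are right-handed (so a half turn about x gives the same grasp; the last joint's range is limited). The gripper opens to 92 mm and grips with 3 to 60 N. Pads are 19 mm wide; open, the fingers measure 130 mm over their backs; the gripper's body (75 mm by 190 mm) begins 47 mm behind the grasp point.
Start: joints at [0.973, 0.342, 1.524, -0, 1.275, -0.146], TCP at [0.229, 0.472, 0.252] pointing down, gripper open.
Joint ranges: [-2.53, 2.53], [-0.77, 2.02], [0.04, 2.7], [-1, 4.14], [0.28, 2.66], [-3.11, 3.11]. Speed limits (rad/s): [2.57, 2.57, 3.14, 3.14, 3.14, 3.14].

INTERFACE

Orientations are given as [roll, pitch, yaw] about the fixed x, y, z axes, in that order (R = Rz(yaw) Ry(pitch) Rx(roll)).
In Python, from cell import observe, read_camera, get_calibration, hand_in, tip_reach gives the robot as it stands. The module is installed in compiled form; this text tells all that it offers.
- The arm moves only by the shell command python3 -m crank 'ROWS' [FORCE]. ROWS is JSON, a list of rows, each an object of numbers: "fingers": the opening, from -1 (shut) to 1 (fully open); "tx", "ty", "tz": the shift along the tool's x, y, z in units of 40 mm (1.0 is 40 mm); "roll": the turn about the tool's x in units of 10 degrees (1.0 is 10 degrees). In form: [{"fingers": .., "tx": .., "ty": .., "tz": .., "roll": ..}, ...]. A call has exactly 8 rows; each row is the pose to reach, as a shift and turn from the pose commanded when the call began, along the tool's axes at that moment; what a row does not reach only later rows make up. A row lasts 1/8 s, in which the tool goes at most 62.5 mm and 10.7 degrees, less where a joint would pass 70% of its speed; a pose out of reach is approached as far as the arm can. A call with a gripper value outside its range is refused whole. The fingers move at their own pace and stop on an object; FORCE is the grip in N (left out, the last holds). Time passes only in rows, so rows that repeat a pose let the fingers close, or fill a call up. It gives the time, the measured TCP pose, the force and the opening at its end, in the units of the state.
- observe(): the state, without advancing time (a new reading comes with each control period).
- read_camera(name): name is "scene" or "top"; returns (picture, depth): 400x640x3 uint8, red, green, blue; 400x640 float32, m along the optical axis (not along the pixel's ray), 0 where there is no reading.
- get_calibration(name): a dict with "vertical_fov" (degrees; the focal length in pixels is half the picture's height over the tangent of half this angle, whatever the lens; pixels are square), "cx", "cy" (the principal point, pixels), "dist_coeffs" ([k1, k2, p1, p2, k3] as OpenCV has them; the pictures are not rectified), "pose" (4x4, takes a point from camera to world coordinates). Camera axes: x right, y down, z forward; pixel columns grow to the right and rows downward; lengths in m; the calibration is good to about 2 mm. A picture is of the moment at which its call begins. get_calibration takes no time and is no camera call.
- hand_in(): hands the job in, once; it reports no verdict.
The state is a dict: "time": time; "qpos": joint angles; "qvel": joint speeds; "joint_efforts": joint torques, N m; "tool_pos": TCP position; "tool_rot": TCP orientation; "contact_force": force on the tool from outside, world axes, zero at the start; "torque": the same for the moment, N m; "opening": finger opening in m.
Only numpy, scipy, OpenCV 4.12 (cv2) and the standard library are available. Lean on these libraries where they do the work, as an engineer would, in place of code of your own. Each camera call takes 0.05 s, during which the arm holds its last target. There are 200 camera calls.

## Working session

There is one attempt and no reset: what is moved stays moved. The work goes in short steps, Python scripts to look and compute and a shell command to move; the robot and the scene stay as the last step left them, time stands still between calls to the robot, and variables do not carry over. Pictures are saved under pics/ and viewed, about 8 in all and at most 12, crops included, and the job is handed in when it is done.

```bash
mkdir -p pics
cat > h.py <<'E'
import numpy as np, cv2
from cell import *
def cam(n):
    p,d=read_camera(n); return p,d
def pts(n,d):
    c=get_calibration(n); f=200/np.tan(np.radians(c["vertical_fov"]/2))
    K=np.array([[f,0,c["cx"]],[0,f,c["cy"]],[0,0,1.]])
    u,v=np.meshgrid(np.arange(640.),np.arange(400.))
    q=cv2.undistortPoints(np.stack([u,v],-1).reshape(-1,1,2),K,np.array(c["dist_coeffs"],float)).reshape(400,640,2)
    T=np.array(c["pose"]); r=np.dstack([q,np.ones((400,640))])@T[:3,:3].T
    return r*d[...,None]+T[:3,3], r, T[:3,3]
def onplane(r,o,u,v,z):
    # interpolate ray at nearest pixel
    k=r[int(round(v)),int(round(u))]; return o+k*(z-o[2])/k[2]
E
python3 - <<'E'
from h import *
print(observe(),tip_reach)
for n in("scene","top"):
    p,d=cam(n); np.savez(n+"0.npz",p=p,d=d); print(n,get_calibration(n),(d>0).mean())
    cv2.imwrite(f"pics/{n}0.png",cv2.resize(p[...,::-1],(800,500)))
E
```

```text
{'time': 0.0, 'qpos': array([ 9.73012453e-01,  3.42744245e-01,  1.52503876e+00, -2.85878580e-05,
        1.27538884e+00, -1.46001078e-01]), 'qvel': array([ 1.72848733e-03,  2.21353855e-04, -3.14131110e-03, -9.53573096e-05,
       -1.44134824e-03, -1.16638478e-03]), 'joint_efforts': array([ 1.99616399e-03, -4.31251180e+01, -2.44217330e+01,  7.20295077e-02,
        5.59824833e-02, -1.68065044e-04]), 'tool_pos': array([0.22897281, 0.47201807, 0.25102617]), 'tool_rot': array([-1.69948875,  1.5692169 , -2.1512632 ]), 'contact_force': array([ 0.80127516,  1.01864134, -0.88667188]), 'torque': array([0.03148621, 0.00797516, 0.03731895]), 'opening': 0.0918591097739627} 0.025
scene {'vertical_fov': 56.85775650025906, 'cx': 320.3493040996279, 'cy': 199.97420259580247, 'dist_coeffs': array([-0.03150607,  0.        ,  0.        ,  0.        ,  0.        ]), 'pose': array([[-0.08913071,  0.74699607, -0.65882668,  1.19450824],
       [ 0.99588167,  0.05581575, -0.07144443,  0.05198002],
       [-0.0165958 , -0.6624813 , -0.74889459,  0.9229548 ],
       [ 0.        ,  0.        ,  0.        ,  1.        ]])} 0.9963515625
top {'vertical_fov': 43.632831573853494, 'cx': 317.7656147908434, 'cy': 199.77619967344452, 'dist_coeffs': array([-0.10372534,  0.        ,  0.        ,  0.        ,  0.        ]), 'pose': array([[ 0.00530288, -0.99497706,  0.09996262,  0.35589153],
       [-0.99975215, -0.00743658, -0.02098438, -0.02618926],
       [ 0.02162235, -0.09982657, -0.99476989,  1.27040371],
       [ 0.        ,  0.        ,  0.        ,  1.        ]])} 0.99581640625
```

View pics/scene0.png

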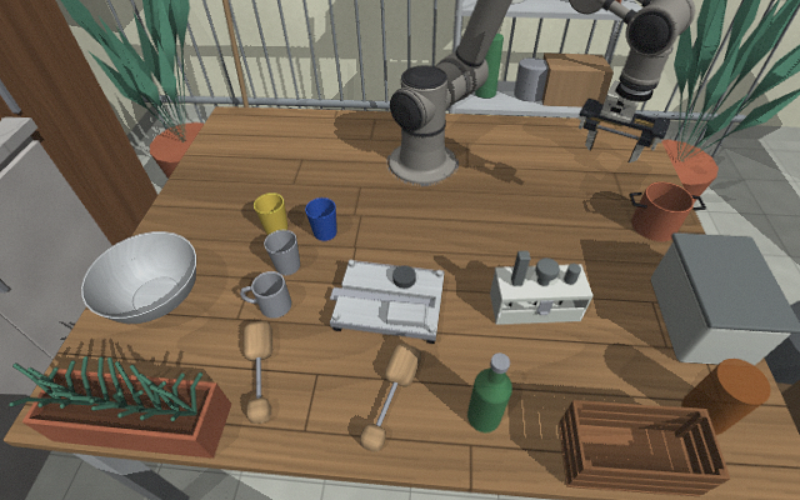

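View pics/top0.png

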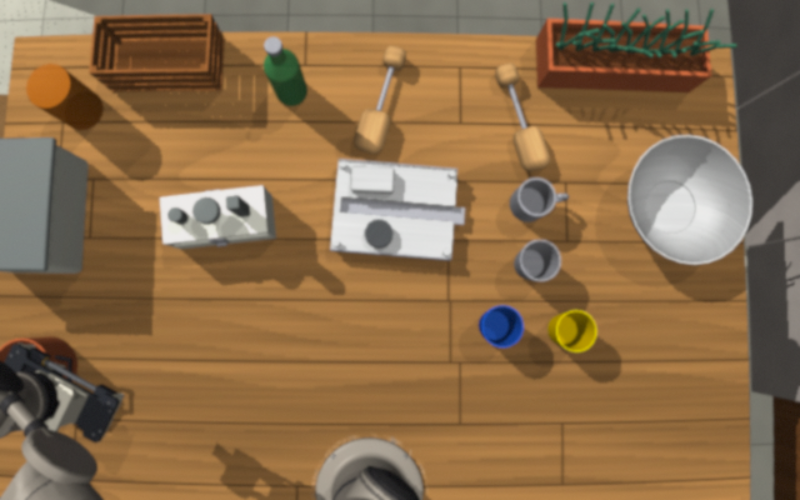

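The top view (800 px wide) shows these:
- **Brushes:** the three handles are at (178,215), (207,210) and (236,205). The tall one is at (236,205), or (521,267) in the scene view.
- **Grey vessels:** the one at (533,200) has a handle, so it is the mug. The plain one at (538,261), or (283,252) in the scene view, fits the tumbler.
- **Channel:** it runs from (342,205), the closed end, to (462,215), the spout.

Next I'll measure these and confirm them in one crop.

Run:
```python
from h import *
S=np.load("scene0.npz");T=np.load("top0.npz")
P,r,o=pts("top",T["d"]); Q,rs,os_=pts("scene",S["d"])
def cl(A,b,z0,z1): # b: u0,u1,v0,v1 in 800 scale
    u0,u1,v0,v1=[int(x*.8) for x in b]; a=A[v0:v1,u0:u1].reshape(-1,3); return a[(a[:,2]>z0)&(a[:,2]<z1)]
def rep(n,a): 
    if len(a)<3: print(n,len(a));return
    m=cv2.minAreaRect((a[:,:2]*1000).astype(np.float32)); print(n,len(a),np.median(a,0).round(4),np.round(m[0],1),np.round(m[1],1),round(m[2],1))
rep("handle top",cl(P,(215,260,185,230),.18,.22)); rep("handle top sc",cl(Q,(500,540,240,290),.185,.22))
rep("lid top",cl(P,(150,280,180,255),.09,.105));rep("lid sc",cl(Q,(480,600,250,330),.09,.105))
rep("deck top",cl(P,(325,475,155,265),.034,.046));rep("deck sc",cl(Q,(325,450,255,345),.034,.046))
rep("floor top",cl(P,(335,475,190,232),.018,.029));rep("floor sc",cl(Q,(325,450,280,310),.018,.029))
for n,b in(("tum",(510,570,235,290)),("mug",(505,560,172,225))):
  a=cl(P,b,.088,.102);c=cv2.minEnclosingCircle((a[:,:2]*1000).astype(np.float32));print(n,len(a),c,np.percentile(a[:,2],95))
for n,b in(("tum",(262,302,228,276)),("mug",(250,293,268,320))):
  a=cl(Q,b,.088,.102);c=cv2.minEnclosingCircle((a[:,:2]*1000).astype(np.float32));print(n,"sc",len(a),c)
# crops
c=[T["p"][140:200,120:220],T["p"][120:215,255:380],T["p"][130:240,400:480],S["p"][170:270,380:490],S["p"][170:265,190:290],S["p"][200:275,255:365]]
im=np.hstack([0*np.zeros((0,0))]) if 0 else np.vstack([np.hstack([cv2.resize(x,(266,290),interpolation=cv2.INTER_CUBIC) for x in c[i:i+3]]) for i in(0,3)])
cv2.imwrite("pics/crop1.png",im[...,::-1])
```

```text
handle top 143 [0.5444 0.2395 0.1951] [544.7 241.2] [24.3 24.8] 6.4
handle top sc 90 [0.5501 0.239  0.1951] [546.7 240. ] [25.9 23.9] 5.0
lid top 2264 [0.5293 0.2907 0.1009] [538.8 300.5] [ 96.3 202.6] 8.0
lid sc 1475 [0.5576 0.2879 0.1005] [540.2 299.4] [ 96.5 200.8] 7.2
deck top 4586 [ 0.5452 -0.0669  0.0407] [563.3 -44.5] [240.9 186.2] 85.7
deck sc 2869 [ 0.5739 -0.0683  0.0407] [576.7 -47.6] [241.3 220.1] 85.4
floor top 1146 [ 0.5631 -0.0627  0.0244] [563.3 -61.3] [250.9  33.8] 84.9
floor sc 541 [ 0.5533 -0.0738  0.025 ] [560.5 -57.5] [262.7  38.1] 86.4
tum 170 ((457.2994079589844, -324.46417236328125), 40.033302307128906) 0.09929744280434917
mug 14 ((580.6573486328125, -321.97161865234375), 36.096290588378906) 0.09223965649690433
tum sc 128 ((457.9580383300781, -326.0789794921875), 41.2017707824707)
mug sc 3 ((590.6962890625, -300.8348388671875), 30.189424514770508)
```

View pics/crop1.png

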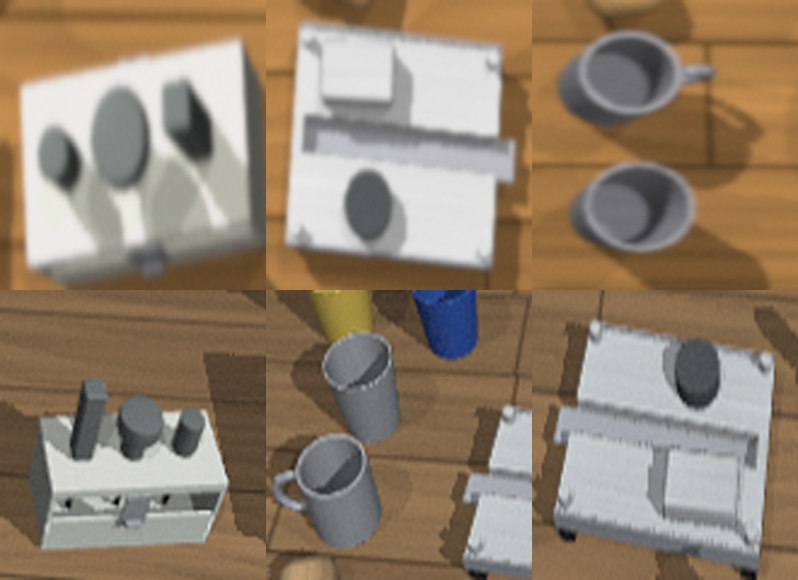

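Confirmed. The square tall handle is the right-most brush in the top view, and the handle-less upright tumbler is the lower grey vessel. Sizes agree: handle 24 mm with its top at 0.195, rim diameter 80 mm. Next I'll refine the channel line and work out the move in tool axes.

```bash
cat >> h.py <<'E'
from scipy.spatial.transform import Rotation as Ro
def tool():
    s=observe(); R=Ro.from_euler("xyz",s["tool_rot"]).as_matrix(); return s,np.array(s["tool_pos"]),R
def togo(target,yaw=None):
    s,p,R=tool(); d=R.T@(np.array(target)-p)/.04
    out=dict(t=round(s["time"],2),tcp=p.round(4),shift=d.round(2),open=round(s["opening"],4),F=np.round(s["contact_force"],1))
    if yaw is not None:
        a=np.array([np.cos(yaw),np.sin(yaw),0]); b=R.T@a
        ang=np.degrees(np.arctan2(b[2],b[1])); ang=(ang+90)%180-90; out["roll"]=round(ang/10,3)
    print(out)
E
python3 - <<'E'
from h import *
T=np.load("top0.npz");S=np.load("scene0.npz")
for n,D in(("top",T),("scene",S)):
    P,_,_=pts(n,D["d"]); a=P.reshape(-1,3)
    th=np.radians(-4.6); yh=np.array([-np.sin(th),np.cos(th)]); xh=np.array([np.cos(th),np.sin(th)]); c=np.array([.563,-.061])
    X=(a[:,:2]-c)@xh; Y=(a[:,:2]-c)@yh
    for nm,z0,z1,w in(("floor",.02,.028,.022),):
        m=(abs(X)<w)&(abs(Y)<.14)&(a[:,2]>z0)&(a[:,2]<z1); ys=np.linspace(-.1,.1,11)
        mid=[]
        for y in ys:
            k=X[m&(abs(Y-y)<.01)]; mid.append((k.min()*1e3,k.max()*1e3))
        mid=np.array(mid); f=np.polyfit(ys,mid.mean(1),1); print(n,"mid slope mm/m",f.round(2),"width",np.diff(mid).ravel().round(0),"Y ext",np.percentile(Y[m],[.5,99.5]).round(4))
    dk=(a[:,2]>.037)&(a[:,2]<.043)&(abs(X)<.1)&(abs(Y)<.2)
    for y in np.linspace(-.08,.08,5):
        k=X[dk&(abs(Y-y)<.008)]; print("gap",(k[k<0].max()*1e3).round(1),(k[k>0].min()*1e3).round(1))
P,_,_=pts("top",T["d"]);a=P.reshape(-1,3)
m=(a[:,0]>.3)&(a[:,0]<.7)&(a[:,1]>.4)&(a[:,2]>.1); print("box",a[m].min(0),np.percentile(a[m],99,axis=0))
s,p,R=tool(); print(R.round(3)); togo([.546,.2405,.251],np.radians(7.4))
E
```

```text
top mid slope mm/m [-4.47  0.07] width [34. 31. 30. 29. 30. 30. 29. 31. 29. 30. 29.] Y ext [-0.1248  0.1236]
gap -16.7 15.4
gap -17.3 14.2
gap -18.6 14.0
gap -17.9 15.2
gap -18.3 13.8
scene mid slope mm/m [-26.52  -9.27] width [26. 22. 24. 26. 24. 24. 21. 18. 20. 18. 22.] Y ext [-0.1272  0.1211]
gap -16.5 13.7
gap -17.7 14.2
gap -15.6 12.9
gap -17.8 71.7
gap -16.9 70.5
box [0.30026686 0.40005255 0.10009714] [0.67012996 0.69214963 0.17023997]
[[-0.001  0.437  0.9  ]
 [-0.001  0.9   -0.437]
 [-1.    -0.001 -0.   ]]
{'t': 0.1, 'tcp': array([0.229 , 0.4721, 0.2511]), 'shift': array([ 0.  , -1.75,  9.66]), 'open': 0.0914, 'F': array([-0.2,  0.7,  0.4]), 'roll': np.float64(5.671)}
```

```bash
python3 -m crank '[{"fingers":1,"tx":0,"ty":-0.2,"tz":1.2,"roll":0.8},{"fingers":1,"tx":0,"ty":-0.4,"tz":2.5,"roll":1.7},{"fingers":1,"tx":0,"ty":-0.7,"tz":3.9,"roll":2.6},{"fingers":1,"tx":0,"ty":-0.95,"tz":5.3,"roll":3.5},{"fingers":1,"tx":0,"ty":-1.2,"tz":6.7,"roll":4.4},{"fingers":1,"tx":0,"ty":-1.5,"tz":8.1,"roll":5.2},{"fingers":1,"tx":0,"ty":-1.7,"tz":9.2,"roll":5.67},{"fingers":1,"tx":0,"ty":-1.75,"tz":9.66,"roll":5.67}]'
python3 - <<'E'
from h import *
togo([.546,.2405,.161],np.radians(7.4))
E
```

```text
time: 1.1
tool_pos: [0.5477, 0.2388, 0.2509]
tool_rot: [-1.303, 1.57, -2.747]
contact_force: [-0.3, 0.4, 0.4]
opening: 0.092
{'t': 1.1, 'tcp': array([0.5477, 0.2388, 0.2509]), 'shift': array([ 2.25, -0.03, -0.05]), 'open': 0.092, 'F': array([-0.3,  0.4,  0.4]), 'roll': np.float64(-0.013)}
```

```bash
python3 -m crank '[{"fingers":1,"tx":0.3},{"fingers":1,"tx":0.8},{"fingers":1,"tx":1.3},{"fingers":1,"tx":1.8},{"fingers":1,"tx":2.1},{"fingers":1,"tx":2.25},{"fingers":1,"tx":2.25},{"fingers":0.2,"tx":2.25}]' 20
python3 -m crank '[{"fingers":-0.2},{"fingers":-0.4},{"fingers":-0.7},{"fingers":-0.7},{"fingers":-0.7},{"fingers":-0.7},{"fingers":-0.7},{"fingers":-0.7}]' 20
python3 - <<'E'
from h import *
togo([.546,.2405,.161],np.radians(7.4))
E
```

```text
{'t': 1.1, 'tcp': array([0.5477, 0.2388, 0.2509]), 'shift': array([ 2.25, -0.03, -0.05]), 'open': 0.092, 'F': array([-0.3,  0.4,  0.4]), 'roll': np.float64(-0.013)}invalid input at $[0]: expected keys fingers, tx, ty, tz, roll
invalid input at $[0]: expected keys fingers, tx, ty, tz, roll
```

```bash
python3 -m crank '[{"fingers":1,"tx":0.3,"ty":0,"tz":0,"roll":0},{"fingers":1,"tx":0.8,"ty":0,"tz":0,"roll":0},{"fingers":1,"tx":1.3,"ty":0,"tz":0,"roll":0},{"fingers":1,"tx":1.8,"ty":0,"tz":0,"roll":0},{"fingers":1,"tx":2.1,"ty":0,"tz":0,"roll":0},{"fingers":1,"tx":2.25,"ty":0,"tz":0,"roll":0},{"fingers":1,"tx":2.25,"ty":0,"tz":0,"roll":0},{"fingers":0.2,"tx":2.25,"ty":0,"tz":0,"roll":0}]' 20
python3 -m crank '[{"fingers":-0.2,"tx":0,"ty":0,"tz":0,"roll":0},{"fingers":-0.4,"tx":0,"ty":0,"tz":0,"roll":0},{"fingers":-0.7,"tx":0,"ty":0,"tz":0,"roll":0},{"fingers":-0.7,"tx":0,"ty":0,"tz":0,"roll":0},{"fingers":-0.7,"tx":0,"ty":0,"tz":0,"roll":0},{"fingers":-0.7,"tx":0,"ty":0,"tz":0,"roll":0},{"fingers":-0.7,"tx":0,"ty":0,"tz":0,"roll":0},{"fingers":-0.7,"tx":0,"ty":0,"tz":0,"roll":0}]' 20
python3 - <<'E'
from h import *
togo([.546,.2405,.161],np.radians(7.4))
E
```

```text
time: 2.1
tool_pos: [0.5465, 0.2409, 0.1624]
tool_rot: [1.797, 1.569, 0.356]
contact_force: [-0.5, -0.2, 0.3]
opening: 0.0859
time: 3.1
tool_pos: [0.5463, 0.2407, 0.1617]
tool_rot: [2.36, 1.571, 0.918]
contact_force: [0.4, 0.3, -0.1]
opening: 0.0239
{'t': 3.1, 'tcp': array([0.5463, 0.2407, 0.1617]), 'shift': array([ 0.02, -0.01,  0.  ]), 'open': 0.0239, 'F': array([ 0.4,  0.3, -0.1]), 'roll': np.float64(0.002)}
```

```bash
python3 -m crank '[{"fingers":-0.7,"tx":-0.2,"ty":0,"tz":0,"roll":0},{"fingers":-0.7,"tx":-0.5,"ty":0,"tz":0,"roll":0},{"fingers":-0.7,"tx":-0.9,"ty":0,"tz":0,"roll":0},{"fingers":-0.7,"tx":-1.4,"ty":0,"tz":0,"roll":0},{"fingers":-0.7,"tx":-1.9,"ty":0,"tz":0,"roll":0},{"fingers":-0.7,"tx":-2.4,"ty":0,"tz":0,"roll":0},{"fingers":-0.7,"tx":-2.7,"ty":0,"tz":0,"roll":0},{"fingers":-0.7,"tx":-2.75,"ty":0,"tz":0,"roll":0}]' 30
python3 - <<'E'
from h import *
togo([.5704,.0452,.275],np.radians(7.4))
p,d=cam("scene"); np.savez("scene1.npz",p=p,d=d); p2,d2=cam("top")
cv2.imwrite("pics/lift.png",np.hstack([cv2.resize(p[110:270,360:500],(390,445)),cv2.resize(p2[100:220,100:205],(390,445))])[...,::-1])
E
```

```text
time: 4.1
tool_pos: [0.5465, 0.2408, 0.273]
tool_rot: [1.752, 1.569, 0.311]
contact_force: [1.0, -1.2, -0.9]
opening: 0.024
{'t': 4.1, 'tcp': array([0.5465, 0.2408, 0.273 ]), 'shift': array([-0.05, -0.04,  4.93]), 'open': 0.024, 'F': array([ 1. , -1.2, -0.9]), 'roll': np.float64(0.001)}
```

View pics/lift.png

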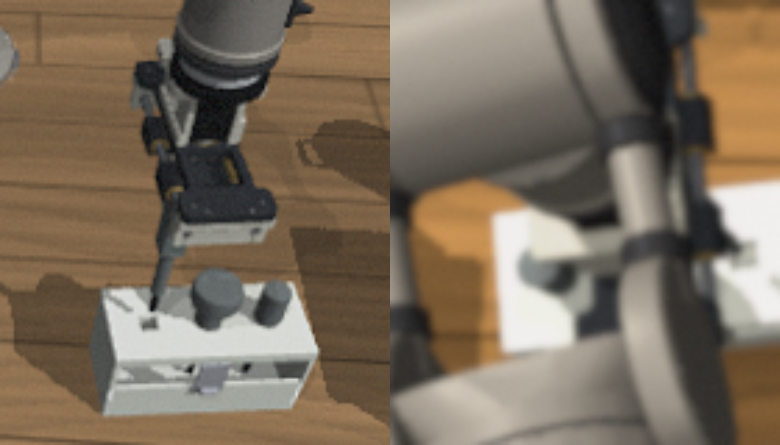

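The brush is out and hanging from the jaws, with its nib above the empty hole at crop pixel (152,308). I'll check the tip with a ray.

Run:
```python
from h import *
S=np.load("scene1.npz");P,r,o=pts("scene",S["d"])
# dark/grey brush pixels below gripper: cloud close to expected axis
a=P.reshape(-1,3); m=(np.hypot(a[:,0]-.546,a[:,1]-.2405)<.03)&(a[:,2]>.108)&(a[:,2]<.24); b=a[m]
for z in np.arange(.11,.24,.02):
    k=b[(abs(b[:,2]-z)<.01)]
    if len(k): print(z.round(2),len(k),k.mean(0).round(4),k[:,2].min().round(4))
print(onplane(r,o,414.6,220.7,.121))
```

```text
0.13 12 [0.5477 0.2399 0.1304] 0.1225
0.15 17 [0.55   0.2397 0.1509] 0.1405
0.17 27 [0.5506 0.2388 0.1692] 0.1602
0.19 28 [0.5508 0.2389 0.1892] 0.1812
0.21 30 [0.5532 0.2389 0.2113] 0.2001
0.23 46 [0.5536 0.235  0.2281] 0.22
[0.54650269 0.24202691 0.121     ]
```

```bash
python3 -m crank '[{"fingers":-0.7,"tx":0,"ty":0,"tz":0.4,"roll":0},{"fingers":-0.7,"tx":0,"ty":0,"tz":1.2,"roll":0},{"fingers":-0.7,"tx":0,"ty":0,"tz":2.1,"roll":0},{"fingers":-0.7,"tx":0,"ty":-0.02,"tz":3.0,"roll":0},{"fingers":-0.7,"tx":0,"ty":-0.02,"tz":3.9,"roll":0},{"fingers":-0.7,"tx":0,"ty":-0.04,"tz":4.6,"roll":0},{"fingers":-0.7,"tx":0,"ty":-0.04,"tz":4.9,"roll":0},{"fingers":-0.7,"tx":0,"ty":-0.04,"tz":4.93,"roll":0}]' 30
python3 -m crank '[{"fingers":-0.7,"tx":0.3,"ty":0,"tz":0,"roll":0},{"fingers":-0.7,"tx":0.5,"ty":0,"tz":0,"roll":0},{"fingers":-0.7,"tx":0.8,"ty":0,"tz":0,"roll":0},{"fingers":-0.7,"tx":1.1,"ty":0,"tz":0,"roll":0},{"fingers":-0.7,"tx":1.3,"ty":0,"tz":0,"roll":0},{"fingers":-0.7,"tx":1.3,"ty":0,"tz":0,"roll":0},{"fingers":-0.7,"tx":1.3,"ty":0,"tz":0,"roll":0},{"fingers":-0.7,"tx":1.3,"ty":0,"tz":0,"roll":0}]' 30
python3 - <<'E'
from h import *
togo([.5704,.0452,.179],np.radians(7.4))
p,d=cam("scene"); np.savez("scene2.npz",p=p,d=d)
P,r,o=pts("scene",d)
a=P.reshape(-1,3); m=(np.hypot(a[:,0]-.5704,a[:,1]-.0452)<.025)&(a[:,2]>.045)&(a[:,2]<.15); b=a[m]
for z in np.arange(.05,.15,.01):
    k=b[(abs(b[:,2]-z)<.005)]
    if len(k): print(z.round(2),len(k),k.mean(0).round(4),k[:,2].min().round(4))
cv2.imwrite("pics/start.png",cv2.resize(p[170:280,250:400],(750,550),interpolation=cv2.INTER_CUBIC)[...,::-1])
E
```

```text
time: 5.2
tool_pos: [0.57, 0.0442, 0.2714]
tool_rot: [-2.136, 1.57, 2.704]
contact_force: [-0.1, 0.5, -1.0]
opening: 0.0236
time: 6.2
tool_pos: [0.5704, 0.0449, 0.2202]
tool_rot: [1.458, 1.57, 0.017]
contact_force: [0.3, -0.4, 0.1]
opening: 0.0237
{'t': 6.2, 'tcp': array([0.5704, 0.0449, 0.2202]), 'shift': array([ 1.03,  0.  , -0.01]), 'open': 0.0237, 'F': array([ 0.3, -0.4,  0.1]), 'roll': np.float64(0.001)}
0.07 5 [0.572  0.0438 0.072 ] 0.0702
0.08 6 [0.573  0.0436 0.0818] 0.0782
0.09 4 [0.5724 0.0433 0.0884] 0.0862
0.1 12 [0.5744 0.0433 0.1018] 0.0973
0.11 9 [0.5755 0.045  0.1108] 0.1052
0.12 11 [0.5752 0.0449 0.12  ] 0.1155
0.13 12 [0.5752 0.0451 0.13  ] 0.1255
0.14 11 [0.575  0.0452 0.1402] 0.1361
```

View pics/start.png

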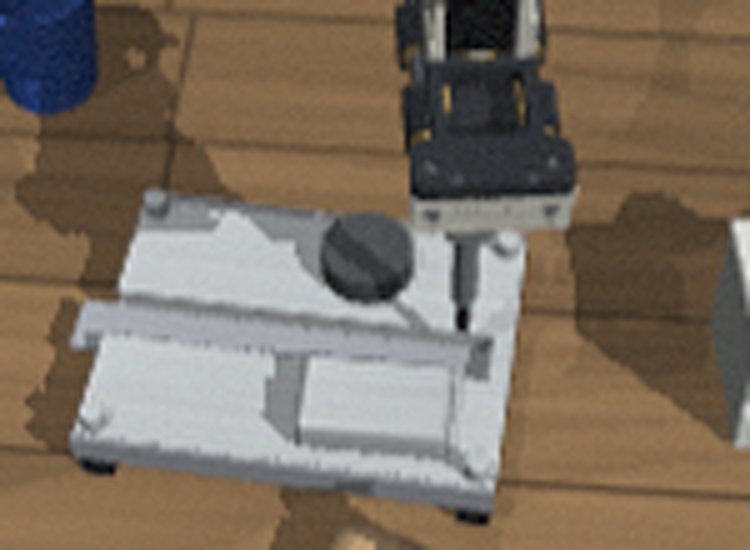

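The nib (461,330) hangs above the channel, about 17 mm short of its closed end (490,355), as planned. Lower it.

```bash
python3 -m crank '[{"fingers":-0.7,"tx":0.15,"ty":0,"tz":0,"roll":0},{"fingers":-0.7,"tx":0.3,"ty":0,"tz":0,"roll":0},{"fingers":-0.7,"tx":0.5,"ty":0,"tz":0,"roll":0},{"fingers":-0.7,"tx":0.7,"ty":0,"tz":0,"roll":0},{"fingers":-0.7,"tx":0.85,"ty":0,"tz":0,"roll":0},{"fingers":-0.7,"tx":0.95,"ty":0,"tz":0,"roll":0},{"fingers":-0.7,"tx":1.0,"ty":0,"tz":0,"roll":0},{"fingers":-0.7,"tx":1.0,"ty":0,"tz":0,"roll":0}]' 30
python3 - <<'E'
from h import *
togo([.5551,-.1492,.179],np.radians(7.4))
p,d=cam("scene")
cv2.imwrite("pics/down.png",cv2.resize(p[200:270,300:380],(640,560),interpolation=cv2.INTER_CUBIC)[...,::-1])
E
```

```text
time: 7.25
tool_pos: [0.5702, 0.0449, 0.1797]
tool_rot: [2.16, 1.571, 0.718]
contact_force: [0.0, -1.0, -0.7]
opening: 0.024
{'t': 7.25, 'tcp': array([0.5702, 0.0449, 0.1797]), 'shift': array([ 0.02, -1.  ,  4.76]), 'open': 0.024, 'F': array([ 0. , -1. , -0.7]), 'roll': np.float64(0.001)}
```

View pics/down.png

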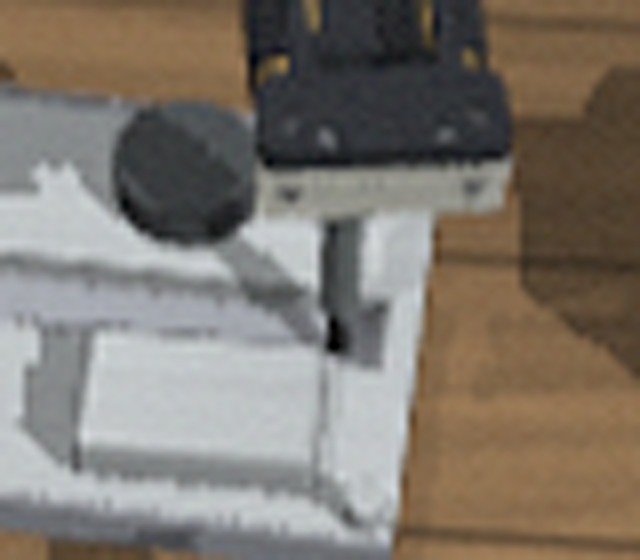

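Run:
```python
from h import *
S=np.load("scene2.npz");P,r,o=pts("scene",S["d"])
for v in (242,243,244): print(v,onplane(r,o,342,v,.028).round(4))
# channel edge rays near closed end from image: brightness profile along column 346
for v in range(234,252): print(v,S["p"][v,346].tolist(),P[v,346].round(4))
```

```text
242 [0.5666 0.0447 0.028 ]
243 [0.5701 0.0449 0.028 ]
244 [0.5737 0.0451 0.028 ]
234 [193, 197, 199] [0.5463 0.0551 0.0411]
235 [182, 187, 191] [0.5485 0.0553 0.0391]
236 [162, 167, 167] [0.5524 0.0554 0.0395]
237 [130, 136, 136] [0.5544 0.0556 0.0373]
238 [94, 97, 98] [0.5525 0.0558 0.0297]
239 [73, 75, 76] [0.5527 0.056  0.0249]
240 [91, 93, 98] [0.5566 0.0561 0.0253]
241 [112, 112, 117] [0.559  0.0563 0.0236]
242 [107, 108, 115] [0.5641 0.0564 0.0257]
243 [107, 109, 113] [0.5674 0.0566 0.0254]
244 [111, 113, 117] [0.5717 0.0567 0.0264]
245 [117, 121, 122] [0.574  0.0569 0.0247]
246 [171, 176, 176] [0.5886 0.057  0.0408]
247 [198, 201, 201] [0.5937 0.0571 0.0432]
248 [190, 195, 196] [0.5943 0.0573 0.0391]
249 [197, 200, 201] [0.5984 0.0574 0.0401]
250 [196, 199, 202] [0.6028 0.0576 0.0416]
251 [196, 198, 202] [0.6051 0.0577 0.0399]
```

The tip sits at (0.570, 0.045), and the channel walls measure about 0.554 and 0.587 there, so it is centred. First part of the sweep, 5 mm per row.

```bash
python3 -m crank '[{"fingers":-0.7,"tx":0,"ty":-0.025,"tz":0.12,"roll":0},{"fingers":-0.7,"tx":0,"ty":-0.05,"tz":0.24,"roll":0},{"fingers":-0.7,"tx":0,"ty":-0.075,"tz":0.36,"roll":0},{"fingers":-0.7,"tx":0,"ty":-0.1,"tz":0.48,"roll":0},{"fingers":-0.7,"tx":0,"ty":-0.126,"tz":0.6,"roll":0},{"fingers":-0.7,"tx":0,"ty":-0.151,"tz":0.72,"roll":0},{"fingers":-0.7,"tx":0,"ty":-0.176,"tz":0.84,"roll":0},{"fingers":-0.7,"tx":0,"ty":-0.2,"tz":0.96,"roll":0}]' 30
python3 - <<'E'
from h import *
togo([.5551,-.1492,.179],np.radians(7.4))
E
python3 -m crank '[{"fingers":-0.7,"tx":0,"ty":-0.025,"tz":0.12,"roll":0},{"fingers":-0.7,"tx":0,"ty":-0.05,"tz":0.24,"roll":0},{"fingers":-0.7,"tx":0,"ty":-0.075,"tz":0.36,"roll":0},{"fingers":-0.7,"tx":0,"ty":-0.1,"tz":0.48,"roll":0},{"fingers":-0.7,"tx":0,"ty":-0.126,"tz":0.6,"roll":0},{"fingers":-0.7,"tx":0,"ty":-0.151,"tz":0.72,"roll":0},{"fingers":-0.7,"tx":0,"ty":-0.176,"tz":0.84,"roll":0},{"fingers":-0.7,"tx":0,"ty":-0.2,"tz":0.96,"roll":0}]' 30
python3 - <<'E'
from h import *
togo([.5551,-.1492,.179],np.radians(7.4))
E
```

```text
time: 8.3
tool_pos: [0.5671, 0.0055, 0.1797]
tool_rot: [2.196, 1.571, 0.755]
contact_force: [1.5, 0.7, -0.6]
opening: 0.024
{'t': 8.3, 'tcp': array([0.5671, 0.0055, 0.1797]), 'shift': array([ 0.02, -0.8 ,  3.8 ]), 'open': 0.024, 'F': array([ 1.5,  0.7, -0.6]), 'roll': np.float64(0.001)}
time: 9.3
tool_pos: [0.5642, -0.0336, 0.1797]
tool_rot: [2.188, 1.571, 0.746]
contact_force: [-0.6, 0.4, -0.7]
opening: 0.0238
{'t': 9.3, 'tcp': array([ 0.5642, -0.0336,  0.1797]), 'shift': array([ 0.02, -0.6 ,  2.84]), 'open': 0.0238, 'F': array([-0.6,  0.4, -0.7]), 'roll': np.float64(0.001)}
```

```bash
for i in 1; do :; done
python3 -m crank '[{"fingers":-0.7,"tx":0,"ty":-0.026,"tz":0.125,"roll":0},{"fingers":-0.7,"tx":0,"ty":-0.052,"tz":0.25,"roll":0},{"fingers":-0.7,"tx":0,"ty":-0.079,"tz":0.375,"roll":0},{"fingers":-0.7,"tx":0,"ty":-0.105,"tz":0.5,"roll":0},{"fingers":-0.7,"tx":0,"ty":-0.131,"tz":0.625,"roll":0},{"fingers":-0.7,"tx":0,"ty":-0.157,"tz":0.75,"roll":0},{"fingers":-0.7,"tx":0,"ty":-0.184,"tz":0.875,"roll":0},{"fingers":-0.7,"tx":0,"ty":-0.21,"tz":1.0,"roll":0}]' 30
python3 -m crank '[{"fingers":-0.7,"tx":0,"ty":-0.026,"tz":0.125,"roll":0},{"fingers":-0.7,"tx":0,"ty":-0.052,"tz":0.25,"roll":0},{"fingers":-0.7,"tx":0,"ty":-0.079,"tz":0.375,"roll":0},{"fingers":-0.7,"tx":0,"ty":-0.105,"tz":0.5,"roll":0},{"fingers":-0.7,"tx":0,"ty":-0.131,"tz":0.625,"roll":0},{"fingers":-0.7,"tx":0,"ty":-0.157,"tz":0.75,"roll":0},{"fingers":-0.7,"tx":0,"ty":-0.184,"tz":0.875,"roll":0},{"fingers":-0.7,"tx":0,"ty":-0.21,"tz":1.0,"roll":0}]' 30
python3 -m crank '[{"fingers":-0.7,"tx":0,"ty":-0.026,"tz":0.125,"roll":0},{"fingers":-0.7,"tx":0,"ty":-0.052,"tz":0.25,"roll":0},{"fingers":-0.7,"tx":0,"ty":-0.079,"tz":0.375,"roll":0},{"fingers":-0.7,"tx":0,"ty":-0.105,"tz":0.5,"roll":0},{"fingers":-0.7,"tx":0,"ty":-0.131,"tz":0.625,"roll":0},{"fingers":-0.7,"tx":0,"ty":-0.157,"tz":0.75,"roll":0},{"fingers":-0.7,"tx":0,"ty":-0.184,"tz":0.875,"roll":0},{"fingers":-0.7,"tx":0,"ty":-0.21,"tz":1.0,"roll":0}]' 30
python3 - <<'E'
from h import *
togo([.4575,-.325,.275],np.radians(7.4))
p,d=cam("scene"); P,r,o=pts("scene",d)
cv2.imwrite("pics/end.png",cv2.resize(p[180:280,180:320],(770,550),interpolation=cv2.INTER_CUBIC)[...,::-1])
E
```

```text
time: 10.3
tool_pos: [0.561, -0.0744, 0.1797]
tool_rot: [2.387, 1.571, 0.945]
contact_force: [0.8, -0.1, -1.8]
opening: 0.0242
time: 11.3
tool_pos: [0.5578, -0.1151, 0.1797]
tool_rot: [2.729, 1.571, 1.287]
contact_force: [-0.4, -0.4, -0.4]
opening: 0.0241
time: 12.3
tool_pos: [0.5546, -0.1559, 0.1797]
tool_rot: [2.621, 1.571, 1.18]
contact_force: [0.5, 0.3, -1.0]
opening: 0.0241
{'t': 12.3, 'tcp': array([ 0.5546, -0.1559,  0.1797]), 'shift': array([-2.38, -2.95,  3.88]), 'open': 0.0241, 'F': array([ 0.5,  0.3, -1. ]), 'roll': np.float64(0.002)}
```

View pics/end.png

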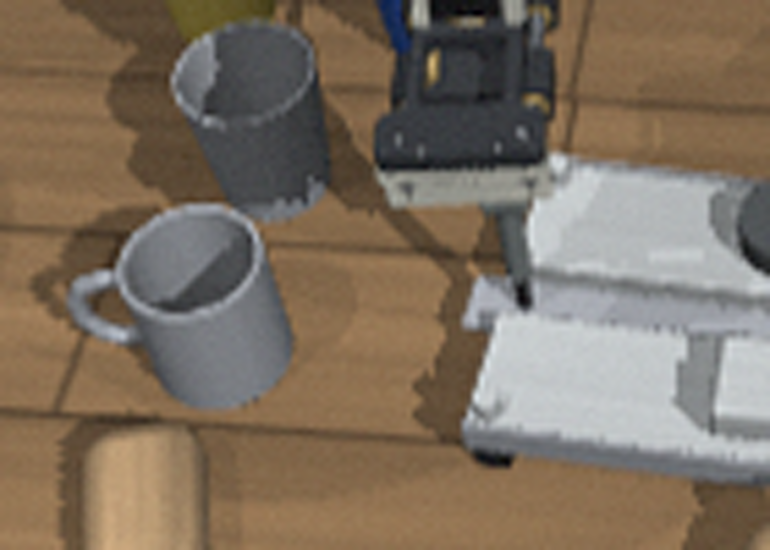

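The nib (524,300) is in the channel about 32 mm before the spout's end (470,300), so it is past channel_end. The tumbler stands at (250,110) and hasn't moved. Next: lift and carry over.

```bash
python3 -m crank '[{"fingers":-0.7,"tx":-0.2,"ty":0,"tz":0,"roll":0},{"fingers":-0.7,"tx":-0.5,"ty":0,"tz":0,"roll":0},{"fingers":-0.7,"tx":-0.9,"ty":0,"tz":0,"roll":0},{"fingers":-0.7,"tx":-1.3,"ty":0,"tz":0,"roll":0},{"fingers":-0.7,"tx":-1.7,"ty":0,"tz":0,"roll":0},{"fingers":-0.7,"tx":-2.1,"ty":0,"tz":0,"roll":0},{"fingers":-0.7,"tx":-2.4,"ty":0,"tz":0,"roll":0},{"fingers":-0.7,"tx":-2.5,"ty":0,"tz":0,"roll":0}]' 30
python3 -m crank '[{"fingers":-0.7,"tx":0,"ty":-0.2,"tz":0.3,"roll":0},{"fingers":-0.7,"tx":0,"ty":-0.6,"tz":0.8,"roll":0},{"fingers":-0.7,"tx":0,"ty":-1.1,"tz":1.5,"roll":0},{"fingers":-0.7,"tx":0,"ty":-1.6,"tz":2.2,"roll":0},{"fingers":-0.7,"tx":0,"ty":-2.2,"tz":2.9,"roll":0},{"fingers":-0.7,"tx":0,"ty":-2.7,"tz":3.5,"roll":0},{"fingers":-0.7,"tx":0,"ty":-2.9,"tz":3.8,"roll":0},{"fingers":-0.7,"tx":0,"ty":-2.95,"tz":3.88,"roll":0}]' 30
python3 - <<'E'
from h import *
togo([.4575,-.325,.1617],np.radians(7.4))
p,d=cam("scene"); P,r,o=pts("scene",d); a=P.reshape(-1,3)
m=(np.hypot(a[:,0]-.4575,a[:,1]+.325)<.06)&(a[:,2]>.09)&(a[:,2]<.1);print(cv2.minEnclosingCircle((a[m][:,:2]*1000).astype(np.float32)))
m=(np.hypot(a[:,0]-.4575,a[:,1]+.325)<.03)&(a[:,2]>.11)&(a[:,2]<.2);b=a[m];print(b.mean(0),b[:,2].min())
cv2.imwrite("pics/over.png",cv2.resize(p[120:260,160:300],(600,600),interpolation=cv2.INTER_CUBIC)[...,::-1])
E
```

```text
time: 13.35
tool_pos: [0.5549, -0.1556, 0.281]
tool_rot: [1.083, 1.569, -0.358]
contact_force: [0.2, 0.6, -1.7]
opening: 0.0236
time: 14.35
tool_pos: [0.4572, -0.3253, 0.2793]
tool_rot: [-2.766, 1.57, 2.074]
contact_force: [-0.7, 0.5, -0.8]
opening: 0.0239
{'t': 14.35, 'tcp': array([ 0.4572, -0.3253,  0.2793]), 'shift': array([ 2.94,  0.01, -0.  ]), 'open': 0.0239, 'F': array([-0.7,  0.5, -0.8]), 'roll': np.float64(-0.006)}
((458.9296569824219, -325.03729248046875), 40.599979400634766)
[ 0.462918   -0.3246681   0.16788515] 0.1284438389505388
```

View pics/over.png

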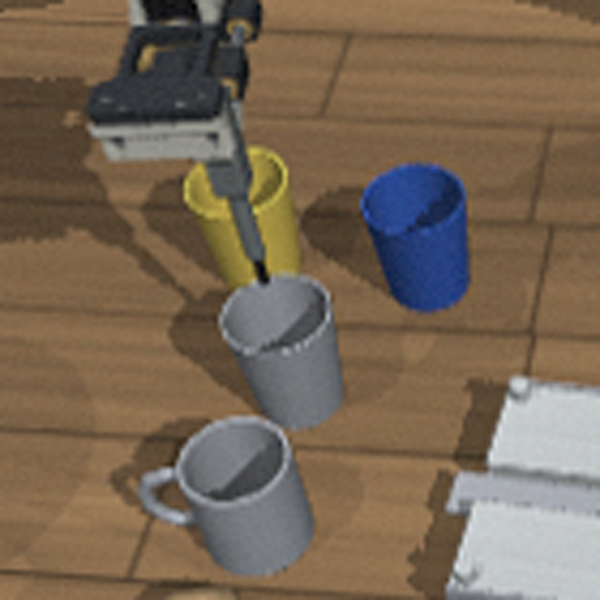

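The nib (262,275) is centred over the plain tumbler's mouth: rim circle at (0.459,-0.325), radius 40.6 mm. Lower 119 mm, to about 3 mm above the inner floor.

```bash
python3 -m crank '[{"fingers":-0.7,"tx":0.2,"ty":0.02,"tz":0,"roll":0},{"fingers":-0.7,"tx":0.6,"ty":0.02,"tz":0,"roll":0},{"fingers":-0.7,"tx":1.1,"ty":0.02,"tz":0,"roll":0},{"fingers":-0.7,"tx":1.6,"ty":0.02,"tz":0,"roll":0},{"fingers":-0.7,"tx":2.1,"ty":0.02,"tz":0,"roll":0},{"fingers":-0.7,"tx":2.5,"ty":0.02,"tz":0,"roll":0},{"fingers":-0.7,"tx":2.8,"ty":0.02,"tz":0,"roll":0},{"fingers":-0.7,"tx":2.98,"ty":0.02,"tz":0,"roll":0}]' 30
python3 -m crank '[{"fingers":-0.7,"tx":0,"ty":0,"tz":0,"roll":0},{"fingers":-0.7,"tx":0,"ty":0,"tz":0,"roll":0},{"fingers":-0.4,"tx":0,"ty":0,"tz":0,"roll":0},{"fingers":-0.3,"tx":0,"ty":0,"tz":0,"roll":0},{"fingers":-0.2,"tx":0,"ty":0,"tz":0,"roll":0},{"fingers":0,"tx":0,"ty":0,"tz":0,"roll":0},{"fingers":0.2,"tx":0,"ty":0,"tz":0,"roll":0},{"fingers":0.4,"tx":0,"ty":0,"tz":0,"roll":0}]' 30
python3 -m crank '[{"fingers":0.6,"tx":0,"ty":0,"tz":0,"roll":0},{"fingers":0.8,"tx":0,"ty":0,"tz":0,"roll":0},{"fingers":1,"tx":0,"ty":0,"tz":0,"roll":0},{"fingers":1,"tx":0,"ty":0,"tz":0,"roll":0},{"fingers":1,"tx":0,"ty":0,"tz":0,"roll":0},{"fingers":1,"tx":0,"ty":0,"tz":0,"roll":0},{"fingers":1,"tx":0,"ty":0,"tz":0,"roll":0},{"fingers":1,"tx":0,"ty":0,"tz":0,"roll":0}]' 30
python3 - <<'E'
from h import *
p,d=cam("scene")
q,_=cam("top")
cv2.imwrite("pics/rel.png",np.hstack([cv2.resize(p[120:260,160:300],(400,400),interpolation=cv2.INTER_CUBIC),cv2.resize(q[140:280,370:510],(400,400))])[...,::-1])
E
```

```text
time: 15.4
tool_pos: [0.4586, -0.3243, 0.1598]
tool_rot: [-2.711, 1.57, 2.132]
contact_force: [0.4, -0.8, -1.1]
opening: 0.0237
time: 16.4
tool_pos: [0.4585, -0.3246, 0.1605]
tool_rot: [2.527, 1.571, 1.085]
contact_force: [-0.8, 0.5, 0.3]
opening: 0.0608
time: 17.4
tool_pos: [0.4585, -0.3246, 0.1605]
tool_rot: [2.441, 1.571, 1.0]
contact_force: [-0.4, -0.1, -0.6]
opening: 0.0917
```

View pics/rel.png

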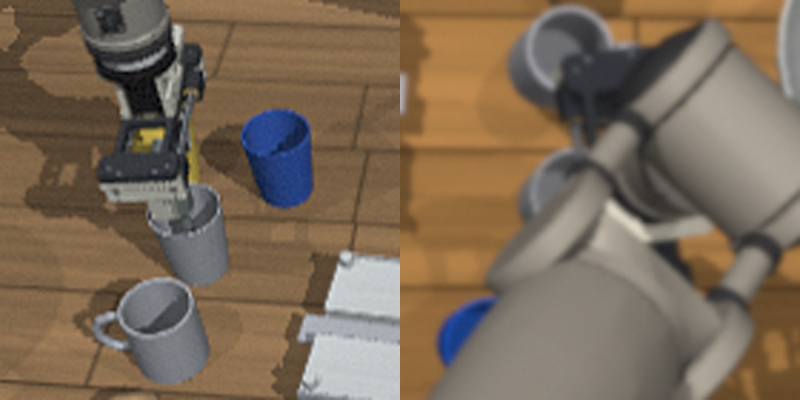

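The tumbler is upright and the gripper is open around the handle. Raise straight up, slowly at first.

```bash
python3 -m crank '[{"fingers":1,"tx":-0.15,"ty":0,"tz":0,"roll":0},{"fingers":1,"tx":-0.35,"ty":0,"tz":0,"roll":0},{"fingers":1,"tx":-0.6,"ty":0,"tz":0,"roll":0},{"fingers":1,"tx":-0.9,"ty":0,"tz":0,"roll":0},{"fingers":1,"tx":-1.3,"ty":0,"tz":0,"roll":0},{"fingers":1,"tx":-1.8,"ty":0,"tz":0,"roll":0},{"fingers":1,"tx":-2.4,"ty":0,"tz":0,"roll":0},{"fingers":1,"tx":-3,"ty":0,"tz":0,"roll":0}]'
python3 -m crank '[{"fingers":1,"tx":-0.5,"ty":0,"tz":-0.5,"roll":0},{"fingers":1,"tx":-0.5,"ty":0,"tz":-1.5,"roll":0},{"fingers":1,"tx":-0.5,"ty":0,"tz":-2.5,"roll":0},{"fingers":1,"tx":-0.5,"ty":0,"tz":-3.5,"roll":0},{"fingers":1,"tx":-0.5,"ty":0,"tz":-4.5,"roll":0},{"fingers":1,"tx":-0.5,"ty":0,"tz":-5,"roll":0},{"fingers":1,"tx":-0.5,"ty":0,"tz":-5,"roll":0},{"fingers":1,"tx":-0.5,"ty":0,"tz":-5,"roll":0}]'
python3 - <<'E'
from h import *
p,d=cam("scene");q,e=cam("top"); print(observe()["time"],np.round(observe()["contact_force"],1))
P,_,_=pts("scene",d);Q,_,_=pts("top",e)
for A in(P,Q):
    a=A.reshape(-1,3); m=(np.hypot(a[:,0]-.458,a[:,1]+.325)<.12)&(a[:,2]>.115)&(a[:,2]<.22);b=a[m]; print(len(b),b.mean(0).round(3),b[:,2].max(), b[b[:,2]>.15].mean(0).round(3))
    m=(np.hypot(a[:,0]-.458,a[:,1]+.325)<.06)&(a[:,2]>.09)&(a[:,2]<.098);print(cv2.minEnclosingCircle((a[m][:,:2]*1000).astype(np.float32)))
cv2.imwrite("pics/fin.png",np.hstack([cv2.resize(p[130:260,160:290],(400,400),interpolation=cv2.INTER_CUBIC),cv2.resize(q[140:280,370:510],(400,400))])[...,::-1])
E
```

```text
time: 18.5
tool_pos: [0.4584, -0.3245, 0.2821]
tool_rot: [0.86, 1.57, -0.581]
contact_force: [0.0, 0.2, 0.3]
opening: 0.0922
time: 19.5
tool_pos: [0.4329, -0.1269, 0.3006]
tool_rot: [0.433, 1.57, -1.009]
contact_force: [0.2, 0.5, -0.4]
opening: 0.0918
19.6 [-0.2  0.   0.1]
216 [ 0.466 -0.323  0.16 ] 0.1912601854347632 [ 0.466 -0.323  0.175]
((458.8539123535156, -325.3387145996094), 40.77498245239258)
167 [ 0.455 -0.321  0.179] 0.19366748129390476 [ 0.456 -0.322  0.183]
((457.1002197265625, -324.76214599609375), 39.752838134765625)
```

View pics/fin.png

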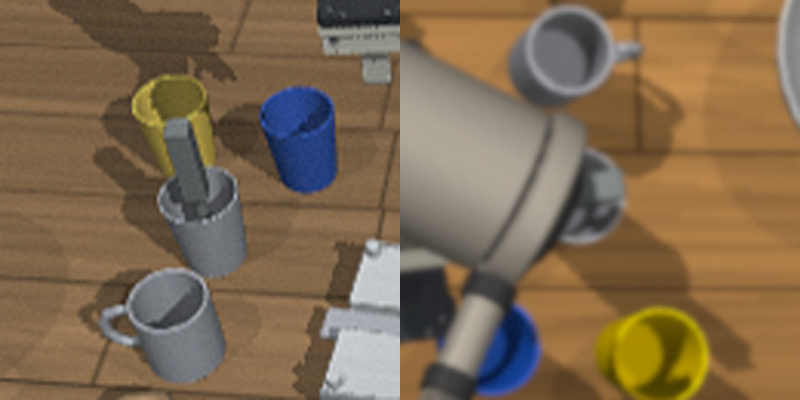

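The brush stands in the plain tumbler, nearly upright with its top at 0.19, and the tumbler hasn't moved. It is free-standing, so I'll wait and check that it's at rest.

```bash
for i in 1 2; do :; done
python3 -m crank '[{"fingers":1,"tx":0,"ty":0,"tz":0,"roll":0},{"fingers":1,"tx":0,"ty":0,"tz":-1,"roll":0},{"fingers":1,"tx":0,"ty":0,"tz":-2,"roll":0},{"fingers":1,"tx":0,"ty":0,"tz":-2,"roll":0},{"fingers":1,"tx":0,"ty":0,"tz":-2,"roll":0},{"fingers":1,"tx":0,"ty":0,"tz":-2,"roll":0},{"fingers":1,"tx":0,"ty":0,"tz":-2,"roll":0},{"fingers":1,"tx":0,"ty":0,"tz":-2,"roll":0}]'
python3 -m crank '[{"fingers":1,"tx":0,"ty":0,"tz":0,"roll":0},{"fingers":1,"tx":0,"ty":0,"tz":0,"roll":0},{"fingers":1,"tx":0,"ty":0,"tz":0,"roll":0},{"fingers":1,"tx":0,"ty":0,"tz":0,"roll":0},{"fingers":1,"tx":0,"ty":0,"tz":0,"roll":0},{"fingers":1,"tx":0,"ty":0,"tz":0,"roll":0},{"fingers":1,"tx":0,"ty":0,"tz":0,"roll":0},{"fingers":1,"tx":0,"ty":0,"tz":0,"roll":0}]'
python3 - <<'E'
from h import *
for i in range(4):
    p,d=cam("scene"); P,_,_=pts("scene",d); a=P.reshape(-1,3)
    m=(np.hypot(a[:,0]-.458,a[:,1]+.325)<.12)&(a[:,2]>.115)&(a[:,2]<.22);b=a[m]
    print([b[abs(b[:,2]-z)<.012].mean(0).round(4)[:2] for z in(.13,.16,.18)],b[:,2].max().round(4))
E
```

```text
time: 20.6
tool_pos: [0.4224, -0.0474, 0.3004]
tool_rot: [-2.415, 1.571, 2.426]
contact_force: [-0.1, -1.8, 0.6]
opening: 0.0919
time: 21.6
tool_pos: [0.4223, -0.0469, 0.3005]
tool_rot: [2.565, 1.571, 1.124]
contact_force: [-1.1, -0.4, 0.5]
opening: 0.0919
[array([ 0.4674, -0.3218]), array([ 0.4682, -0.3224]), array([ 0.4639, -0.3238])] 0.1908
[array([ 0.4678, -0.3222]), array([ 0.4673, -0.3226]), array([ 0.4635, -0.324 ])] 0.1902
[array([ 0.4681, -0.3231]), array([ 0.4679, -0.3227]), array([ 0.4635, -0.3244])] 0.1899
[array([ 0.4683, -0.3227]), array([ 0.4675, -0.3228]), array([ 0.4642, -0.3248])] 0.1898
```

It hasn't moved in 2 s and is vertical, and the arm is clear.

```bash
python3 -c "
from cell import hand_in; print(hand_in())"
```

```text
the job is handed in; nothing more can be done
None
```

The job is done and handed in at about 22 s of the 64 s allowed; the hand-in gave no verdict.

- **Sweep:** I lifted the square-handled brush out of the caddy and ran its tip along the drain channel at about 4 cm/s, from the closed end to about 6 mm past `channel_end`. By the arm's readings the tip stayed about 4 mm above the floor and never touched it. It followed the measured centre line to within about 2 mm.
- **Placing:** I released the brush tip down in the plain tumbler and moved the arm clear.
- **Last checks:** the tumbler is upright and hasn't moved, with its rim centre at about (0.458, -0.325). The brush stands vertical with its top at 0.19 m and held still for the last 2 s. It was balanced on its nib, not leaning on the rim. The gripper was open and about 28 cm away.

One move call was refused at first because its rows lacked some keys; nothing moved, and I resent it in full. No check failed.

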